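Tag and press-test a microphone head

TASK

Get the returned ball-shaped microphone head onto the tester: first push the job tag straight down into the tester's sprung clip until it rests on the clip's floor, and let go of it so that the jaw closes on it. Then set the microphone head ball-down, neck upright, in the sprung ring cradle, press it down until the ring is fully down, and finish while still holding it pressed down; leave the drum-shaped head in its stand alone.

Things in the scene. Friction and masses are not known exactly. Their poses are not given: they have to be found in the camera images.
- mic_center (a point): Half-way up the microphone head to test (loose, 140 g, 104 mm tall): a 52 mm steel ball grille with a straight round black neck upright on top; z along the neck. Ball's centre 26 mm below this point; collar 33 mm dia. from 7 mm below to 7 mm above it; grip part 26 mm dia. from 7 to 52 mm above it. Starts ball-down, resting freely in a round stand whose top is 30 mm above the table.
- mic_ball (a point): Centre of that microphone head's ball (radius 26 mm), on the neck's axis; z along the neck. Set upright in a ring, the head stays standing by friction.
- tag_center (a point): Centre of the job tag, 55 mm above its lower edge. Loose, 50 g: stiff white plastic plate, 8 mm thick (x), 60 mm wide (y), 110 mm tall (z). Starts upright in the slot of a wooden block; slot floor 6 mm, block top 30 mm above the table, so its upper 86 mm are free.
- clip_floor (a point): On the floor of the tester's clip, 50 mm above the table: the middle of the tag's lower edge belongs here. x across the jaws (the tag's x goes along it, either way round), y along them, z up. Fixed jaw's face 4 mm to +x, 34 mm high, flared above to 57 mm; sprung jaw on the -x side, 46 mm wide, hinged at the floor. The clip is 140 mm to -y of the cradle on a bolted-down grey housing, 150 x 270 x 45 mm.
- jaw_lip (a point): Top of the sprung jaw's flared lip, 56 mm above the clip floor; moves with the jaw. Mouth between the flares about 16 mm wide; shut, the jaw's narrowest gap, 31 mm above the floor, is about 3 mm. The tag pushed down between the flares wedges the jaw open (about 10 N); the jaw then holds it against the fixed jaw with 3 to 4 N.
- clip_jaw (a joint): Opening of the sprung jaw, rad: 0 shut, about 0.15 with the tag in it, 0.6 the limit.
- cradle_top (a point): Centre of the sprung ring's upper face, 83 mm above the table when up; moves with the ring. z up, x and y as at the clip. Aluminium ring on three sprung guide pins (36 mm from the axis, tops 6 mm above the ring): 60 mm outside, 42 mm inside, 14 mm thick. The ball rests on its inner edge, ball's centre 15 mm above this point.
- cradle_ring (a joint): How far the ring is pressed down, m: 0 up, 0.014 fully down on its stop. The spring resists with about 6.5 N at first and 12.5 N fully down, and lifts the ring again when let go; the microphone head's weight alone does not press it down.
- drum_center (a point): Centre of the other, drum-shaped microphone head (dark, 58 mm in diameter, no neck, 52 mm tall), in a round stand like the first one's; its top is 70 mm above the table. Not to be moved.
Mind the look-alikes: they are no part of the job. Of the things that look like the part that bears tag_center, the middle-sized one is meant.

How it is judged (in metres and radians):
On the way, in this order (a step that is already met when the one before it is completed fails the run):
1. the job tag is fully in the clip, upright, gripped by the jaw and let go (z of tag_center in the frame of clip_floor between 0.05 and 0.06 m and horizontal distance between tag_center and clip_floor below 0.02 m and angle between tag_center's own z axis and vertical below 0.2 rad and value of joint clip_jaw above 0.06 rad and contact force between the fingers and tag below 0.1 N), for 0.2 s.
2. the microphone head is pressed down in the ring cradle, neck up (value of joint cradle_ring above 0.0105 m and horizontal distance between mic_ball and cradle_top below 0.006 m and angle between mic_center's own z axis and vertical below 0.25 rad and contact force between the fingers and mic above 3 N), for 0.3 s.
At the end, for the whole second after the job is handed in: Robot still pressing the mic head (over 3 N), ball in the ring (axes within 6 mm, neck within 0.25 rad of upright), ring down over 10.5 mm, at rest. Tag in the clip: lower edge within 5 mm of its floor, within 20 mm of the middle, 0.2 rad of upright, jaw open over 0.06 rad, robot off it (all of step 1 and all of step 2 and z of mic_ball in the frame of cradle_top between 0.011 and 0.019 m and linear speed of mic below 0.02 m/s); the arm keeps its last pose, push and grip.
It fails at once if the drum-shaped microphone head was moved more than 20 mm (distance of drum_center from where it was at the start of the episode above 0.02 m).
It also fails if it takes over 61 s, if anything falls off the work surface, if the arm or the gripper's body presses on something with over 40 N, if the wrist force passes 120 N, or if a joint passes its speed limit or range.

ROBOT

A 6-joint arm with a two-finger parallel gripper is mounted at the origin on the work surface. World frame = base frame: x ahead of the robot, y to its left, z up, the work surface at z = 0. Lengths are in m, angles in degrees, forces in N, time in s.
With the tool pointing down it reaches from about 0.25 to 0.725 m from the base axis. Payload 9.7 kg.
Tool frame: the origin (TCP) lies midway between the tips of the shut fingers; the grasp point (between the pads) lies 19 mm behind it; z points along the fingers, x is the direction in which the jaws open and shut, and the axes are right-handed (so a half turn about z gives the same grasp; the last joint's range is limited). The gripper opens to 85 mm and grips with 20 to 120 N. Pads are 22 mm wide; open, the fingers measure 114 mm over their backs; the gripper's body (76 mm by 85 mm) begins 54 mm behind the grasp point. The pads swing forward as they close: fully open they stand 13 mm farther back than shut.
Start: joints at [-65.604, 4.979, 10.078, 95.1, 0, 90], TCP at [0.227, -0.501, 0.231] pointing down, gripper open.
Joint ranges: [-179.16, 179.16], [-48.56, 103.87], [-65.8, 70.77], [-126.05, 130.52], [-82.76, 87.17], [-180, 180]. Speed limits (degrees/s): [127.2, 127.2, 147.25, 180, 180, 180].

INTERFACE

Orientations are given as [roll, pitch, yaw] about the fixed x, y, z axes, in that order (R = Rz(yaw) Ry(pitch) Rx(roll)).
In Python, from workcell import bot, optics gives the robot as it stands.
- The arm moves only by the shell command python3 -m creep 'ROWS' [FORCE]. ROWS is JSON, a list of rows, each a list of 7 numbers: the shift along the tool's x, y, z in m, then the turn, a rotation vector about the tool's x, y, z in rad, then the opening, from 0 (shut) to 1 (fully open). A call has 1 to 8 rows; each row is the pose to reach, as a shift and turn from the pose commanded when the call began, along the tool's axes at that moment; what a row does not reach only later rows make up. A row lasts 1/10 s, in which the tool goes at most 50 mm and 8.59 degrees, less where a joint would pass 70% of its speed; a pose out of reach is approached as far as the arm can. A call with a gripper value outside its range is refused whole. The fingers move at their own pace and stop on an object; FORCE is the grip in N (left out, the last holds). Time passes only in rows, so rows that repeat a pose let the fingers close. It gives the time, the measured TCP pose, the force and the opening at its end, in the units of the state.
- bot.get_obs(): the state, without advancing time (a new reading comes with each control period).
- optics.camera(name): name is "scene" or "top"; returns the picture (400x640x3 uint8, red, green, blue); there is no depth.
- optics.camera_params(name): a dict with "camera_matrix" (3x3 intrinsics, pixels), "R" (3x3) and "t" (3): a world point X has camera coordinates R X + t. Camera axes: x right, y down, z forward; pixel columns grow to the right and rows downward; lengths in m; the calibration is good to about 2 mm. A picture is of the moment at which its call begins. camera_params takes no time and is no camera call.
- bot.job_done(): hands the job in, once; it reports no verdict.
The state is a dict: "time": time; "q": joint angles; "qd": joint speeds; "joint_efforts": joint torques, N m; "ee_pos": TCP position; "tcp_rot": TCP orientation; "wrist_force": force on the tool from outside, world axes, zero at the start; "torque": the same for the moment, N m; "opening": finger opening in m.
Only numpy, scipy, OpenCV 4.12 (cv2) and the standard library are available. Lean on these libraries where they do the work, as an engineer would, in place of code of your own. Each camera call takes 0.05 s, during which the arm holds its last target.

## Working session

There is one attempt and no reset: what is moved stays moved. The work goes in short steps, Python scripts to look and compute and a shell command to move; the robot and the scene stay as the last step left them, time stands still between calls to the robot, and variables do not carry over. Pictures are saved under pics/ and viewed, and the job is handed in when it is done.

```bash
ls; mkdir -p pics
python3 - <<'E'
from workcell import bot, optics
import cv2
for n in("scene","top"):
    im=optics.camera(n); cv2.imwrite(f"pics/{n}0.png",im[:,:,::-1]); p=optics.camera_params(n); print(n,p)
print(bot.get_obs())
E
```

```text
pics
scene {'camera_matrix': array([[398.13147216,   0.        , 318.80718237],
       [  0.        , 398.13147216, 199.80934368],
       [  0.        ,   0.        ,   1.        ]]), 'R': array([[ 0.3005657 ,  0.95371575, -0.00930184],
       [ 0.53293639, -0.17602834, -0.82764293],
       [-0.79097349,  0.24380379, -0.56117791]]), 't': array([-0.13557415, -0.20011127,  1.71627269])}
top {'camera_matrix': array([[380.40330848,   0.        , 315.41962381],
       [  0.        , 380.40330848, 200.32165557],
       [  0.        ,   0.        ,   1.        ]]), 'R': array([[-1.24696130e-04, -9.99934175e-01, -1.14730472e-02],
       [-9.91046489e-01,  1.65542065e-03, -1.33506992e-01],
       [ 1.33517197e-01,  1.13536753e-02, -9.90981459e-01]]), 't': array([-0.0364551 ,  0.54895464,  1.02113653])}
{'time': 0.1, 'q': array([-6.56028392e+01,  5.00908175e+00,  1.00380409e+01,  9.50988815e+01,
       -1.86034103e-04,  9.00003423e+01]), 'qd': array([ 0.05557783, -0.03848379,  0.13500869, -0.09502949,  0.02976207,
        0.0211793 ]), 'joint_efforts': array([-4.21536095e-05, -5.21563339e+01,  4.65653050e+01,  1.60272099e-02,
       -6.76017663e-06,  2.74681423e-05]), 'ee_pos': array([ 0.22709707, -0.50070091,  0.23063455]), 'tcp_rot': array([ 1.79999814e+02,  6.99223073e-02, -6.56031814e+01]), 'wrist_force': array([-0.64881466,  0.23038257,  0.08486301]), 'torque': array([0.0672454 , 0.00846341, 0.02762789]), 'opening': 0.08552654500304513}
```

View pics/scene0.png

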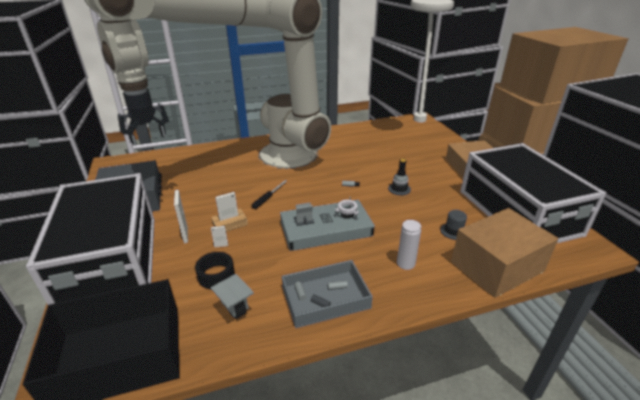

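View pics/top0.png

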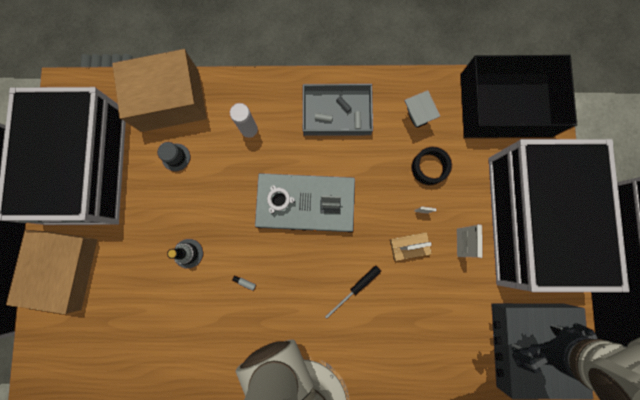

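The scene picture shows the tag in its wooden block at (228,208), with a larger look-alike at (180,215) and a smaller one at (220,236). The clip is at (304,213), the ring at (347,208), the mic at (401,178) and the drum at (455,222). I'll zoom in to measure.

Run:
```python
import cv2,numpy as np
t=cv2.imread("pics/top0.png"); s=cv2.imread("pics/scene0.png")
def crop(im,x,y,w,h,k): return cv2.resize(im[y:y+h,x:x+w],None,fx=k,fy=k,interpolation=cv2.INTER_CUBIC)
cv2.imwrite("pics/c1.png",np.vstack([crop(t,250,165,110,75,7)[:300*2-0]]))
cv2.imwrite("pics/c2.png",np.hstack([crop(t,385,225,50,45,8),crop(t,160,230,50,45,8)]))
cv2.imwrite("pics/c3.png",crop(s,270,185,110,70,7))
cv2.imwrite("pics/c4.png",np.hstack([crop(s,205,185,50,50,8),crop(s,380,150,50,50,8)]))
```

```text
(no output)
```

View pics/c1.png

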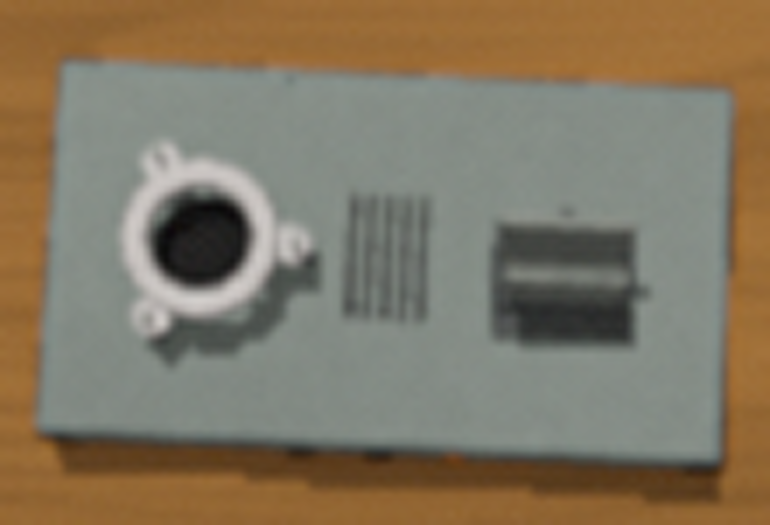

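View pics/c2.png

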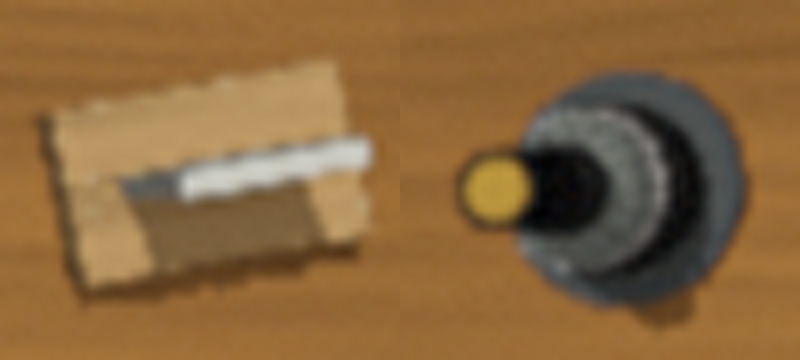

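View pics/c3.png

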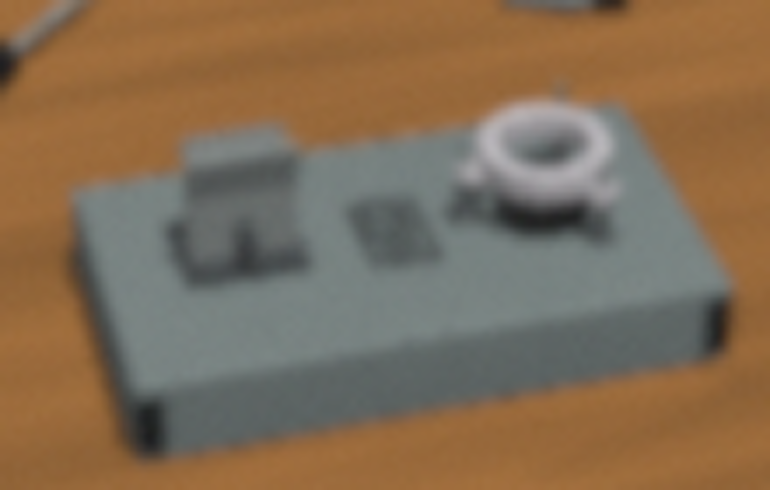

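View pics/c4.png

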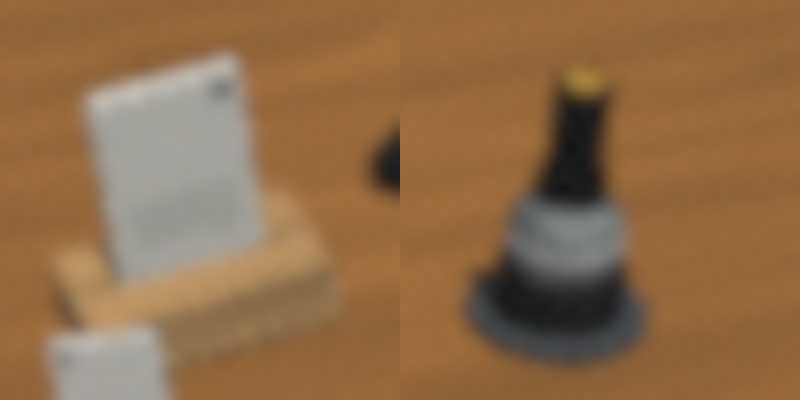

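The crops show the cradle ring centred at about (199,239) in crop c1, the clip at about (565,285), and the tag top edge and mic cap clearly visible in both views. Next: back-projecting at the known heights.

```bash
cat > h.py <<'E'
import numpy as np, cv2
from workcell import bot, optics
P={n:optics.camera_params(n) for n in("scene","top")}
def back(n,uv,z):
    p=P[n];K,R,t=p["camera_matrix"],p["R"],np.array(p["t"])
    d=R.T@np.linalg.inv(K)@np.array([uv[0],uv[1],1.]); c=-R.T@t
    return c+d*(z-c[2])/d[2]
def proj(n,X):
    p=P[n]; c=np.atleast_2d(X)@p["R"].T+p["t"]; u=c@p["camera_matrix"].T; return u[:,:2]/u[:,2:]
def cr(x,y,k,ox,oy): return ((x+.5)/k-.5+ox,(y+.5)/k-.5+oy)
def tri(uvt,uvs):
    A=[P[n]["camera_matrix"]@np.c_[P[n]["R"],P[n]["t"]] for n in("top","scene")]
    X=cv2.triangulatePoints(A[0],A[1],np.array(uvt,float).reshape(2,1),np.array(uvs,float).reshape(2,1))
    return (X[:3]/X[3]).ravel()
E
python3 - <<'E'
from h import *
np.set_printoptions(precision=4,suppress=True)
c1=lambda x,y:cr(x,y,7,250,165)
H=[back("top",c1(*p),.045) for p in((62,62),(732,90),(720,465),(38,432))]
print("housing",np.array(H),np.mean(H,0))
for a,b in((0,1),(3,2),(0,3),(1,2)):
    d=H[b]-H[a];print(np.linalg.norm(d),np.degrees(np.arctan2(d[1],d[0])))
print("ring top",back("top",c1(199,236),.083),"inner",back("top",c1(200,238),.083))
c3=lambda x,y:cr(x,y,7,270,185)
print("ring scene",back("scene",c3(545,143),.083))
print("clip: fixed top edge, top view ends",[back("top",c1(*p),.105) for p in((500,228),(633,228))])
print("slot band",[back("top",c1(*p),.09) for p in((505,274),(630,274))])
print("clip scene top edge",[back("scene",c3(*p),.107) for p in((185,143),(285,122))])
cm=lambda x,y:cr(x-400,y,8,160,230)
cs=lambda x,y:cr(x-400,y,8,380,150)
print("mic cap",tri(cm(497,189),cs(583,80)),back("top",cm(497,189),.108),back("scene",cs(583,80),.108))
print("stand",back("top",cm(633,188),.01),back("scene",cs(557,312),.01))
ct=lambda x,y:cr(x,y,8,385,225)
cst=lambda x,y:cr(x,y,8,205,185)
a=back("top",ct(183,186),.116);b=back("top",ct(370,152),.116)
print("tag edge top",a,b,np.linalg.norm(a-b))
print([back("scene",cst(*p),.116) for p in((92,100),(238,60))])
print("block",[back("top",ct(*p),.03) for p in((48,115),(335,62),(370,235),(88,280))])
for X in([.5,.1,.03],[.5,-.2,.116]): print(proj("top",X),proj("scene",X))
E
```

```text
housing [[ 0.6238  0.1219  0.045 ]
 [ 0.6118 -0.1446  0.045 ]
 [ 0.4632 -0.1379  0.045 ]
 [ 0.4763  0.1284  0.045 ]] [ 0.5438 -0.008   0.045 ]
0.26682806639491885 -92.57456838965331
0.26664625673973585 -92.81206258577157
0.14756793203833693 177.48759666382733
0.14867310753133242 177.4161857822815
ring top [0.5483 0.0622 0.083 ] inner [0.5475 0.0618 0.083 ]
ring scene [0.5553 0.0619 0.083 ]
clip: fixed top edge, top view ends [array([ 0.548 , -0.0522,  0.105 ]), array([ 0.5479, -0.1016,  0.105 ])]
slot band [array([ 0.5327, -0.0541,  0.09  ]), array([ 0.5326, -0.1012,  0.09  ])]
clip scene top edge [array([ 0.5385, -0.099 ,  0.107 ]), array([ 0.5366, -0.0533,  0.107 ])]
mic cap [0.404  0.3253 0.1209] [0.4036 0.3294 0.108 ] [0.3828 0.3387 0.108 ]
stand [0.4036 0.3195 0.01  ] [0.419  0.3186 0.01  ]
tag edge top [ 0.4171 -0.2698  0.116 ] [ 0.4277 -0.3289  0.116 ] 0.06009493796942595
[array([ 0.4321, -0.3257,  0.116 ]), array([ 0.4213, -0.2682,  0.116 ])]
block [array([ 0.4422, -0.2438,  0.03  ]), array([ 0.4603, -0.343 ,  0.03  ]), array([ 0.4012, -0.3526,  0.03  ]), array([ 0.386, -0.256,  0.03 ])]
[[266.2739 218.1304]] [[351.7171 206.9802]]
[[378.9613 215.0623]] [[260.3825 201.6421]]
```

Findings so far:
- Housing: yaw about −2.65°, centre (0.544, −0.008).
- Cradle: about (0.547, 0.062).
- Clip: about (0.5405, −0.078).
- Tag: about (0.423, −0.299), yaw about 10.3°.
- Mic neck: about (0.404, 0.322).

I'll check these by overlaying the models in both views.

```bash
cat > ov.py <<'E'
from h import *
def fr(x,y,yaw):
    c,s=np.cos(np.radians(yaw)),np.sin(np.radians(yaw)); return np.array([[c,-s,0],[s,c,0],[0,0,1]]),np.array([x,y,0])
def circ(r,z,n=40):
    a=np.linspace(0,2*np.pi,n); return np.c_[r*np.cos(a),r*np.sin(a),0*a+z]
def box(x0,x1,y0,y1,z0,z1):
    f=lambda z:np.array([[x0,y0,z],[x1,y0,z],[x1,y1,z],[x0,y1,z],[x0,y0,z]]); return [f(z0),f(z1)]
M=[]
R,o=fr(.5438,-.008,-2.65); M+=[(R,o,box(-.075,.075,-.135,.135,.045,.045)[:1],(0,255,255))]
M+=[(R,R@[0,.07,0]+o,[circ(.03,.083),circ(.021,.083)],(0,0,255))]
M+=[(R,R@[0,-.07,0]+o,[np.array([[.004,-.023,.084],[.004,.023,.084]]),np.array([[-.008,-.023,.106],[-.008,.023,.106]]),np.array([[.008,-.023,.107],[.008,.023,.107]])],(0,0,255))]
Rt,ot=fr(.4235,-.299,10.3); M+=[(Rt,ot,box(-.004,.004,-.03,.03,.03,.116),(0,0,255))]
Rm,om=fr(.404,.322,0); zc=.0715
M+=[(Rm,om,[circ(.013,zc+.052),circ(.013,zc+.007),circ(.0165,zc-.007),circ(.026,zc-.026)],(0,0,255))]
def draw(name,png,x,y,w,h,k,out):
    im=cv2.resize(cv2.imread(png)[y:y+h,x:x+w],None,fx=k,fy=k,interpolation=cv2.INTER_CUBIC)
    for R,o,L,col in M:
        for l in L:
            u=(proj(name,l@R.T+o)-[x,y]+.5)*k-.5
            cv2.polylines(im,[np.round(u*16).astype(np.int32)],False,col,1,cv2.LINE_AA,4)
    return im
if __name__=="__main__":
    T,S="pics/top0.png","pics/scene0.png"
    cv2.imwrite("pics/o1.png",draw("top",T,250,165,110,75,7,0)); cv2.imwrite("pics/o3.png",draw("scene",S,270,185,110,70,7,0))
    cv2.imwrite("pics/o2.png",np.vstack([np.hstack([draw("top",T,385,225,50,37,8,0),draw("top",T,160,230,50,37,8,0)]),np.hstack([draw("scene",S,210,187,50,37,8,0),draw("scene",S,380,157,50,37,8,0)])]))
E
python3 ov.py
```

```text
(no output)
```

View pics/o1.png

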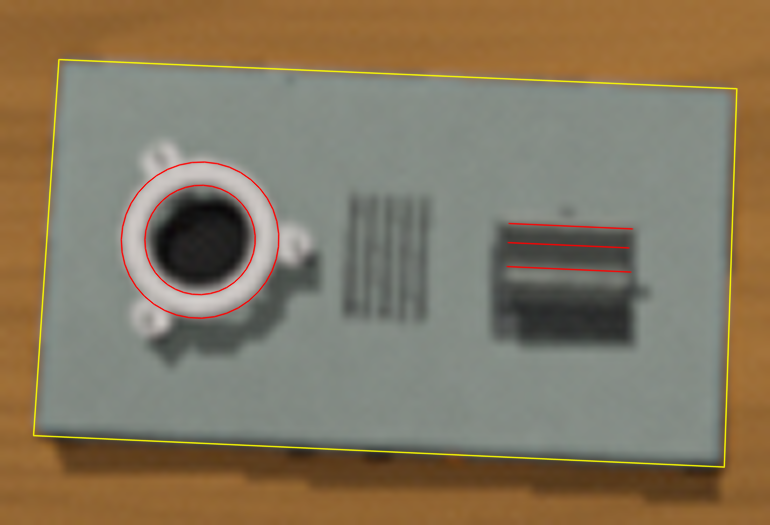

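View pics/o3.png

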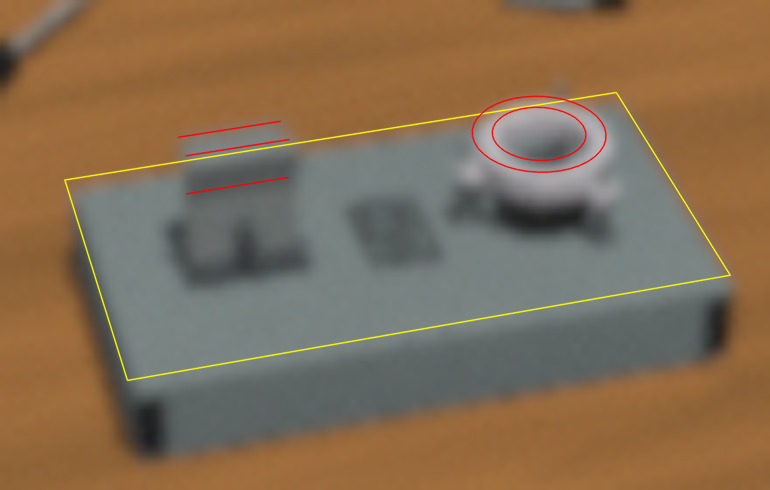

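View pics/o2.png

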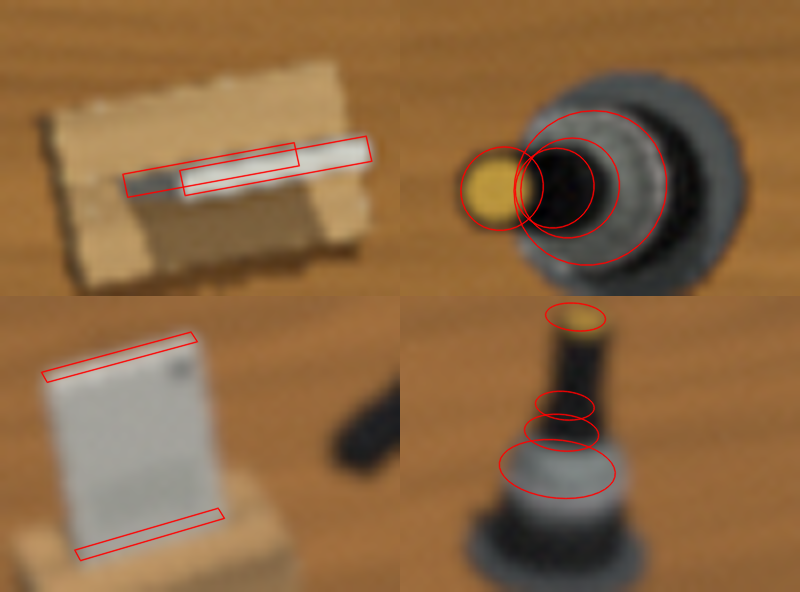

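The top-camera overlay fits within about 1 px; the scene camera shows a steady offset of about 1 px. Targets: tag (0.4235, −0.299), yaw 10.3°; clip (0.540, −0.078), yaw −2.65°; cradle (0.547, 0.062); mic (0.4045, 0.3225). Next, working out how far to go.

```bash
cat > go.py <<'E'
import sys,numpy as np
from scipy.spatial.transform import Rotation as Ro
from workcell import bot
def plan(x,y,z,yaw):
    o=bot.get_obs(); R=Ro.from_euler("xyz",o["tcp_rot"],degrees=True); T=Ro.from_euler("xyz",[180,0,yaw],degrees=True)
    d=R.inv().apply(np.array([x,y,z])-o["ee_pos"]); v=(R.inv()*T).as_rotvec()
    print("shift",d.round(4),"turn",v.round(4),"| t",round(o["time"],2),"pos",o["ee_pos"].round(4),"rot",o["tcp_rot"].round(2),"F",o["wrist_force"].round(2),"op",round(o["opening"],4))
if __name__=="__main__": plan(*map(float,sys.argv[1:]))
E
python3 go.py .4235 -.299 .19 10.3; python3 go.py .28 -.36 .24 10.3
```

```text
shift [-0.1025 -0.2622  0.0408] turn [-8.0000e-04  1.0000e-03 -1.3248e+00] | t 0.1 pos [ 0.2271 -0.5007  0.2306] rot [ 1.80e+02  7.00e-02 -6.56e+01] F [-0.65  0.23  0.08] op 0.0855
shift [-0.1063 -0.1063 -0.0092] turn [-8.0000e-04  1.0000e-03 -1.3248e+00] | t 0.1 pos [ 0.2271 -0.5007  0.2306] rot [ 1.80e+02  7.00e-02 -6.56e+01] F [-0.65  0.23  0.08] op 0.0855
```

```bash
python3 -m creep '[[-0.04,-0.04,-0.01,0,0,-0.15,1],[-0.075,-0.075,-0.01,0,0,-0.3,0.6],[-0.106,-0.106,-0.01,0,0,-0.45,0.4],[-0.106,-0.14,-0.01,0,0,-0.6,0.4],[-0.104,-0.19,-0.01,0,0,-0.75,0.4],[-0.103,-0.23,0,0,0,-0.9,0.4],[-0.1025,-0.262,0,0,0,-1.05,0.4],[-0.1025,-0.262,0.02,0,0,-1.2,0.4]]' 60; python3 go.py .4235 -.299 .19 10.3
```

```text
time: 0.9
ee_pos: [0.4268, -0.298, 0.2119]
tcp_rot: [179.9, -0.1, 3.7]
wrist_force: [0.1, -0.7, -0.5]
opening: 0.034
shift [-0.0034  0.0008  0.0219] turn [ 0.001  -0.0021 -0.115 ] | t 0.9 pos [ 0.4268 -0.298   0.2119] rot [ 1.7995e+02 -1.2000e-01  3.7100e+00] F [ 0.12 -0.69 -0.45] op 0.034
```

```bash
python3 -m creep '[[0,0,0.02,0,0,-0.125,0.4],[0,0,0.03,0,0,-0.125,0.4],[0,0,0.03,0,0,-0.125,0.4],[0,0,0.03,0,0,-0.125,0.4]]'; python3 go.py .4235 -.299 .077 10.3
python3 - <<'E'
from h import *
im=optics.camera("top"); cv2.imwrite("pics/t1.png",cv2.resize(im[195:295,350:490,::-1],None,fx=5,fy=5,interpolation=cv2.INTER_CUBIC))
E
```

```text
time: 1.3
ee_pos: [0.4233, -0.2995, 0.1819]
tcp_rot: [180.0, -0.0, 10.1]
wrist_force: [0.1, -1.0, 0.5]
opening: 0.0341
shift [ 0.0002 -0.0005  0.1049] turn [ 0.0003 -0.0003 -0.0031] | t 1.3 pos [ 0.4233 -0.2995  0.1819] rot [ 1.7999e+02 -1.0000e-02  1.0130e+01] F [ 0.09 -1.05  0.45] op 0.0341
```

View pics/t1.png

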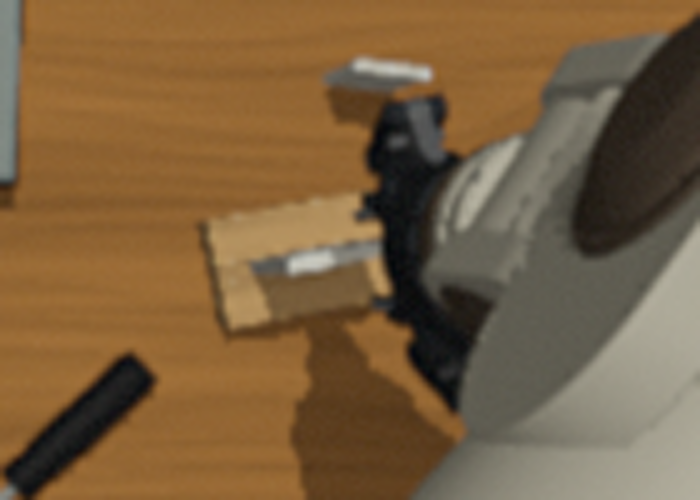

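The open fingers, with tips at about (370,212) and (380,300) in the crop, straddle the tag's edge line at about (380,248), so they are centred. I'll go down and close.

```bash
python3 -m creep '[[0,0,0.03,0,0,0,0.4],[0,0,0.06,0,0,0,0.4],[0,0,0.085,0,0,0,0.4],[0,0,0.1,0,0,0,0.4],[0,0,0.105,0,0,0,0.4],[0,0,0.105,0,0,0,0.4],[0,0,0.105,0,0,0,0.4]]' && python3 go.py .4235 -.299 .077 10.3 && python3 -m creep '[[0,0,0,0,0,0,0],[0,0,0,0,0,0,0],[0,0,0,0,0,0,0],[0,0,0,0,0,0,0],[0,0,0,0,0,0,0]]' 60; python3 go.py .4235 -.299 .077 10.3
```

```text
time: 2.05
ee_pos: [0.424, -0.2998, 0.0777]
tcp_rot: [179.9, -0.1, 10.3]
wrist_force: [-0.4, 0.2, 0.3]
opening: 0.0342
shift [-0.0004 -0.0009  0.0007] turn [ 0.0014 -0.0014 -0.0001] | t 2.05 pos [ 0.424  -0.2998  0.0777] rot [ 1.7992e+02 -8.0000e-02  1.0290e+01] F [-0.43  0.15  0.25] op 0.0342
time: 2.55
ee_pos: [0.4242, -0.2996, 0.0773]
tcp_rot: [179.9, -0.1, 10.3]
wrist_force: [1.5, 0.6, 5.5]
opening: 0.0075
shift [-0.0006 -0.0007  0.0003] turn [ 0.0013 -0.0018  0.0004] | t 2.55 pos [ 0.4242 -0.2996  0.0773] rot [ 1.7993e+02 -1.0000e-01  1.0320e+01] F [1.54 0.64 5.52] op 0.0075
```

```bash
python3 -m creep '[[0,0,-0.01,0,0,0,0],[0,0,-0.03,0,0,0,0],[0,0,-0.06,0,0,0,0],[0,0,-0.09,0,0,0,0],[0,0,-0.12,0,0,0,0],[0,0,-0.14,0,0,0,0],[0,0,-0.14,0,0,0,0]]' && python3 go.py .54 -.078 .21 -2.65
```

```text
time: 3.25
ee_pos: [0.424, -0.2998, 0.2194]
tcp_rot: [179.8, -0.1, 10.3]
wrist_force: [-0.4, 0.3, -0.5]
opening: 0.0071
shift [ 0.1538 -0.1975  0.0092] turn [ 0.0027 -0.0028  0.2262] | t 3.25 pos [ 0.424  -0.2998  0.2194] rot [ 1.7983e+02 -1.4000e-01  1.0310e+01] F [-0.42  0.27 -0.51] op 0.0071
```

```bash
python3 -m creep '[[0.02,-0.025,0,0,0,0.03,0],[0.045,-0.055,0,0,0,0.07,0],[0.07,-0.09,0,0,0,0.11,0],[0.1,-0.125,0,0,0,0.15,0],[0.125,-0.16,0,0,0,0.19,0],[0.145,-0.185,0,0,0,0.226,0],[0.154,-0.1975,0.01,0,0,0.226,0],[0.154,-0.1975,0.01,0,0,0.226,0]]' && python3 -m creep '[[0,0,0,0,0,0,0],[0,0,0,0,0,0,0],[0,0,0,0,0,0,0]]' && python3 go.py .54 -.078 .18 -2.65;  python3 - <<'E'
from h import *
for n,s in(("top",np.s_[165:240,270:380,::-1]),("scene",np.s_[130:240,250:390,::-1])):
    im=optics.camera(n); cv2.imwrite(f"pics/{n}2f.png",im[:,:,::-1]); cv2.imwrite(f"pics/{n}2.png",cv2.resize(im[s],None,fx=5,fy=5,interpolation=cv2.INTER_CUBIC))
E
```

```text
time: 4.05
ee_pos: [0.5393, -0.076, 0.2036]
tcp_rot: [-180.0, 0.2, -2.5]
wrist_force: [-0.6, 0.1, -0.2]
opening: 0.0071
time: 4.35
ee_pos: [0.5392, -0.0786, 0.2065]
tcp_rot: [180.0, -0.0, -2.7]
wrist_force: [0.2, 0.4, -0.2]
opening: 0.0072
shift [ 0.0007 -0.0006  0.0265] turn [ 0.0002 -0.0003 -0.0012] | t 4.35 pos [ 0.5392 -0.0786  0.2065] rot [ 1.7999e+02 -1.0000e-02 -2.7200e+00] F [ 0.2   0.37 -0.2 ] op 0.0072
```

View pics/top2.png

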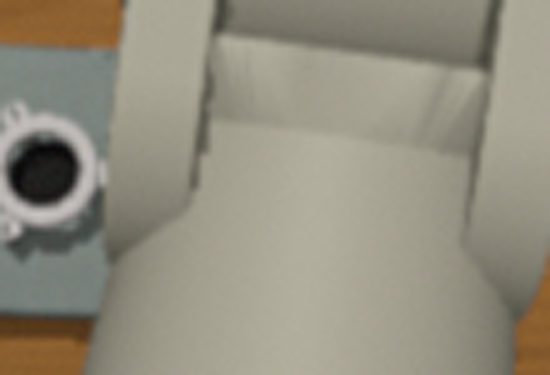

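View pics/scene2.png

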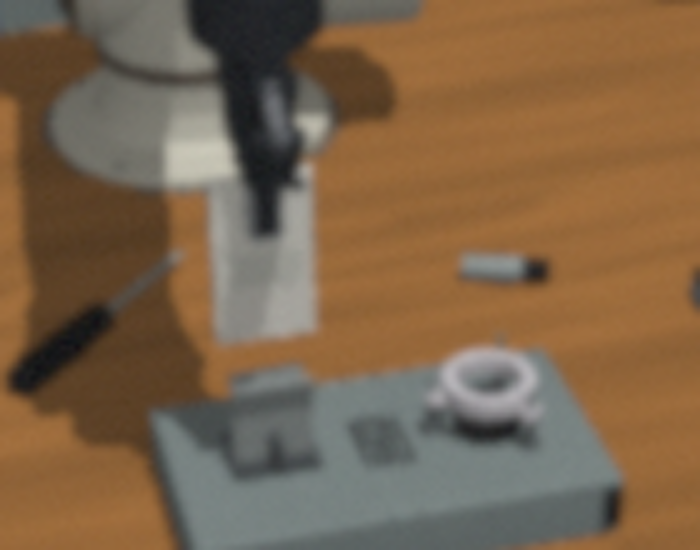

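The top view is blocked by the arm. The scene view shows the tag hanging upright, with its lower edge from about (218,343) to (318,328) in the crop, above the clip. Comparing the robot's own frame with the scene camera's bias:

Run:
```python
from h import *
c=lambda x,y:cr(x,y,5,250,130)
for p in((218,343),(318,328)): print(back("scene",c(*p),.135))
from ov import fr
R,o=fr(.5392,-.0786,-2.7)
X=np.array([[.004,-.03,.135],[.004,.03,.135]])@R.T+o; print(X); print((proj("scene",X)-[250,130]+.5)*5-.5)
# clip features with model at .5405,-.078 vs picture
R,o=fr(.5405,-.078,-2.65)
X=np.array([[-.075,-.065,.045],[.075,-.065,.045],[.075,.205,.045],[-.075,.205,.045],[0,.14,.083]])@R.T+o; print((proj("scene",X)-[250,130]+.5)*5-.5)
im=cv2.imread("pics/scene2f.png"); cv2.imwrite("pics/c5.png",cv2.resize(im[190:235,285:325],None,fx=14,fy=12,interpolation=cv2.INTER_CUBIC))
```

```text
[ 0.54080084 -0.10699305  0.135     ]
[ 0.54400413 -0.04568098  0.135     ]
[[ 0.54178237 -0.10875512  0.135     ]
 [ 0.54460875 -0.04882173  0.135     ]]
[[215.54318408 344.39105008]
 [313.2949507  329.43035282]]
[[145.6547782  403.03164115]
 [190.40412297 546.20338294]
 [620.96827505 471.07137471]
 [539.65114733 340.54419266]
 [484.41745368 369.8203583 ]]
```

View pics/c5.png

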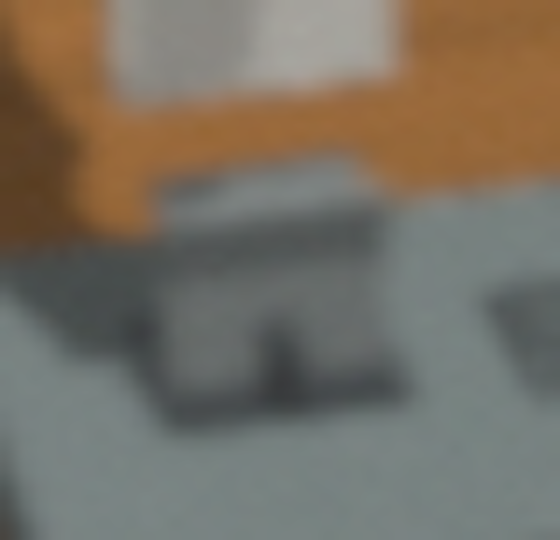

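Before pushing down I want a sub-pixel check of the biases, because the scene view suggests clip and tag may be a few mm off relative to each other. I'll measure edge offsets along the projected model edges.

```bash
cat > edge.py <<'E'
from ov import *
from scipy.ndimage import map_coordinates, gaussian_filter1d
def edge(png,n,A,B,w=4,trim=.15):
    g=cv2.imread(png).astype(float).sum(2)/3
    a,b=proj(n,np.array([A,B])); d=(b-a)/np.linalg.norm(b-a); nn=np.array([-d[1],d[0]])
    s=np.linspace(trim,1-trim,40); o=np.linspace(-w,w,161)
    P=a+(b-a)*s[:,None]; Q=P[:,None]+o[None,:,None]*nn
    v=map_coordinates(g,[Q[...,1],Q[...,0]],order=1).mean(0); G=gaussian_filter1d(np.gradient(v),6)
    i=np.argsort(-abs(G)); pk=[k for k in range(2,159) if abs(G[k])>abs(G[k-1]) and abs(G[k])>=abs(G[k+1])]
    pk=sorted(pk,key=lambda k:-abs(G[k]))[:2]
    return "n=(%.2f,%.2f) "%tuple(nn)+" ".join("%.2f(%.1f)"%(o[k],G[k]*20) for k in pk)
E
python3 - <<'E'
from edge import *
def E(lbl,png,n,R,o,a,b,**k): print(lbl,n,edge(png,n,R@a+o,R@b+o,**k))
S0,T0,S2="pics/scene0.png","pics/top0.png","pics/scene2f.png"
R,o=fr(.5438,-.008,-2.65)
for n,p in(("top",T0),("scene",S0)):
    for l,a,b in(("far+x",(.075,-.135,.045),(.075,.135,.045)),("near-x",(-.075,-.135,.045),(-.075,.135,.045)),("+y",(-.075,.135,.045),(.075,.135,.045)),("-y",(-.075,-.135,.045),(.075,-.135,.045))): E("housing "+l,p,n,R,o,np.array(a),np.array(b))
Rt,ot=fr(.4235,-.299,10.3)
q=lambda *a:np.array(a)
for n,p in(("top",T0),("scene",S0)):
    E("tag0 top +x",p,n,Rt,ot,q(.004,-.03,.116),q(.004,.03,.116)); E("tag0 top -x",p,n,Rt,ot,q(-.004,-.03,.116),q(-.004,.03,.116))
E("tag0 -y side",S0,"scene",Rt,ot,q(.004,-.03,.04),q(.004,-.03,.116)); E("tag0 +y side",S0,"scene",Rt,ot,q(.004,.03,.04),q(.004,.03,.116))
R2,o2=fr(.5392,-.0786,-2.7); z=.1352
E("tag2 bottom",S2,"scene",R2,o2,q(.004,-.03,z),q(.004,.03,z))
E("tag2 -y",S2,"scene",R2,o2,q(.004,-.03,z),q(.004,-.03,z+.06)); E("tag2 +y",S2,"scene",R2,o2,q(.004,.03,z),q(.004,.03,z+.06))
E
python3 go.py .54 -.078 .18 -2.65
```

```text
housing far+x top n=(0.04,-1.00) -0.40(-13.7) -3.10(0.6)
housing near-x top n=(0.05,-1.00) 0.65(34.5) -1.85(-2.4)
housing +y top n=(1.00,0.07) 0.55(18.2) 3.20(-1.1)
housing -y top n=(1.00,0.03) -0.90(-23.1) 0.85(3.9)
housing far+x scene n=(0.17,0.99) 1.95(-10.7) -1.00(0.4)
housing near-x scene n=(0.16,0.99) -0.55(4.8) -3.80(1.8)
housing +y scene n=(-0.85,0.53) 0.10(8.0)
housing -y scene n=(-0.95,0.30) -0.40(-18.8) 3.55(10.2)
tag0 top +x top n=(-0.18,-0.98) -3.70(46.6) -0.40(-33.8)
tag0 top -x top n=(-0.18,-0.98) -0.40(45.7) 2.80(-33.8)
tag0 top +x scene n=(0.26,0.97) -1.20(33.4) 1.60(-11.6)
tag0 top -x scene n=(0.26,0.97) 0.20(33.5) 3.00(-11.1)
tag0 -y side scene n=(0.98,-0.18) -0.20(18.8) 3.55(-0.4)
tag0 +y side scene n=(0.99,-0.15) 0.40(-17.0)
tag2 bottom scene n=(0.15,0.99) 0.65(-15.0) -2.55(0.8)
tag2 -y scene n=(1.00,-0.06) 0.15(16.2) 3.35(-5.8)
tag2 +y scene n=(1.00,-0.02) 0.55(-18.3) -3.80(1.8)
shift [ 0.0006 -0.0003  0.0266] turn [ 0.0001 -0.0005 -0.001 ] | t 4.45 pos [ 0.5394 -0.0783  0.2066] rot [ 1.7999e+02 -3.0000e-02 -2.7100e+00] F [-0.3  -0.32  0.08] op 0.0073
```

The sub-pixel offsets agree. The held tag shows +0.65 px and the housing about +0.7 px in the scene view, and the top view is within 1 mm. So the tag is aligned with the clip to about 1–2 mm. I'll go down in short steps and watch the force.

```bash
python3 -m creep '[[0,0,0.01,0,0,0,0],[0,0,0.02,0,0,0,0],[0,0,0.027,0,0,0,0],[0,0,0.034,0,0,0,0],[0,0,0.04,0,0,0,0],[0,0,0.04,0,0,0,0]]' 70; python3 go.py .54 -.078 .1215 -2.65;python3 - <<'E'
from h import *
im=optics.camera("scene"); cv2.imwrite(f"pics/s3.png",cv2.resize(im[150:240,270:350,::-1],None,fx=6,fy=6,interpolation=cv2.INTER_CUBIC))
E
```

```text
time: 5.05
ee_pos: [0.5395, -0.0774, 0.1654]
tcp_rot: [-180.0, 0.0, -2.6]
wrist_force: [1.1, -0.1, -1.4]
opening: 0.0074
shift [0.0005 0.0006 0.0439] turn [-0.0001  0.0005  0.0003] | t 5.05 pos [ 0.5395 -0.0774  0.1654] rot [-1.7999e+02  3.0000e-02 -2.6300e+00] F [ 1.06 -0.11 -1.43] op 0.0074
```

View pics/s3.png

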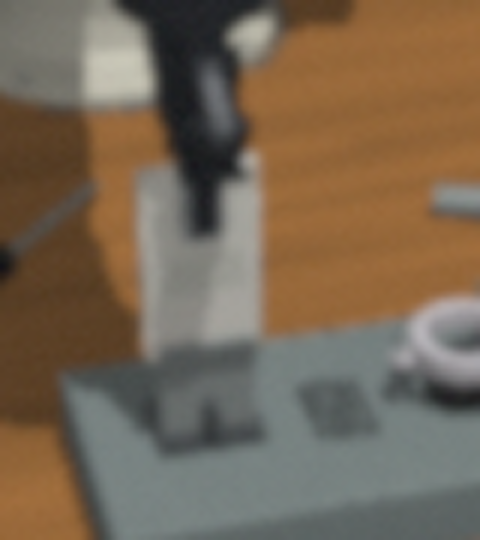

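The tag's lower edge has gone in behind the fixed jaw's flare, at about (150–260, 345) in the crop, with hardly any force. Next I'll expect a wedging force of about 10 N.

```bash
python3 -m creep '[[0,0,0.004,0,0,0,0],[0,0,0.008,0,0,0,0],[0,0,0.012,0,0,0,0],[0,0,0.012,0,0,0,0]]'; python3 -m creep '[[0,0,0.004,0,0,0,0],[0,0,0.008,0,0,0,0],[0,0,0.012,0,0,0,0],[0,0,0.012,0,0,0,0]]'; python3 go.py .54 -.078 .1215 -2.65
```

```text
time: 5.5
ee_pos: [0.5396, -0.0775, 0.1543]
tcp_rot: [180.0, -0.0, -2.6]
wrist_force: [3.0, -0.7, 1.5]
opening: 0.0071
time: 5.9
ee_pos: [0.5395, -0.0774, 0.1415]
tcp_rot: [-180.0, 0.0, -2.6]
wrist_force: [2.7, -0.2, -2.1]
opening: 0.0072
shift [0.0005 0.0005 0.02  ] turn [-0.0001  0.0006  0.0003] | t 5.9 pos [ 0.5395 -0.0774  0.1415] rot [-1.80e+02  4.00e-02 -2.63e+00] F [ 2.72 -0.16 -2.1 ] op 0.0072
```

```bash
python3 -m creep '[[0,0,0.004,0,0,0,0],[0,0,0.008,0,0,0,0],[0,0,0.012,0,0,0,0],[0,0,0.015,0,0,0,0],[0,0,0.015,0,0,0,0]]';  python3 go.py .54 -.078 .1215 -2.65; python3 -m creep '[[0,0,0.0015,0,0,0,0],[0,0,0.003,0,0,0,0],[0,0,0.003,0,0,0,0]]'; python3 go.py .54 -.078 .1215 -2.65
```

```text
time: 6.4
ee_pos: [0.5395, -0.0774, 0.1266]
tcp_rot: [-180.0, 0.0, -2.6]
wrist_force: [2.1, -0.3, -2.2]
opening: 0.0069
shift [0.0005 0.0006 0.0051] turn [-0.0001  0.0005  0.0003] | t 6.4 pos [ 0.5395 -0.0774  0.1266] rot [-1.80e+02  3.00e-02 -2.63e+00] F [ 2.13 -0.31 -2.22] op 0.0069
time: 6.7
ee_pos: [0.5396, -0.0774, 0.1242]
tcp_rot: [180.0, 0.0, -2.6]
wrist_force: [3.0, 0.3, 1.2]
opening: 0.0074
shift [0.0004 0.0005 0.0027] turn [0.     0.     0.0003] | t 6.7 pos [ 0.5396 -0.0774  0.1242] rot [180.     0.    -2.64] F [2.99 0.31 1.16] op 0.0074
```

```bash
python3 -m creep '[[0,0,0.001,0,0,0,0],[0,0,0.002,0,0,0,0],[0,0,0.002,0,0,0,0]]';python3 -m creep '[[0,0,0.0005,0,0,0,0],[0,0,0.001,0,0,0,0],[0,0,0.001,0,0,0,0]]'; python3 go.py .54 -.078 .1215 -2.65
```

```text
time: 7.0
ee_pos: [0.5396, -0.0775, 0.1222]
tcp_rot: [180.0, -0.0, -2.6]
wrist_force: [1.3, 0.4, 1.6]
opening: 0.0071
time: 7.3
ee_pos: [0.5396, -0.0775, 0.1214]
tcp_rot: [180.0, -0.0, -2.6]
wrist_force: [2.2, 0.1, 4.0]
opening: 0.0072
shift [ 0.0004  0.0005 -0.0001] turn [ 0.     -0.0002  0.0003] | t 7.3 pos [ 0.5396 -0.0775  0.1214] rot [ 1.80e+02 -1.00e-02 -2.64e+00] F [2.21 0.08 4.04] op 0.0072
```

```bash
python3 -m creep '[[0,0,0.0005,0,0,0,0],[0,0,0.001,0,0,0,0],[0,0,0.001,0,0,0,0]]'; python3 -m creep '[[0,0,0.0005,0,0,0,0],[0,0,0.001,0,0,0,0],[0,0,0.001,0,0,0,0]]'
python3 - <<'E'
from h import *
im=optics.camera("scene"); cv2.imwrite(f"pics/s4f.png",im[:,:,::-1]);cv2.imwrite(f"pics/s4.png",cv2.resize(im[150:240,270:350,::-1],None,fx=6,fy=6,interpolation=cv2.INTER_CUBIC))
E
```

```text
time: 7.6
ee_pos: [0.5398, -0.0774, 0.1214]
tcp_rot: [180.0, -0.1, -2.6]
wrist_force: [-0.2, 0.4, 10.9]
opening: 0.0073
time: 7.9
ee_pos: [0.5399, -0.0774, 0.1214]
tcp_rot: [180.0, -0.1, -2.6]
wrist_force: [-3.6, 2.0, 17.2]
opening: 0.0074
```

View pics/s4.png

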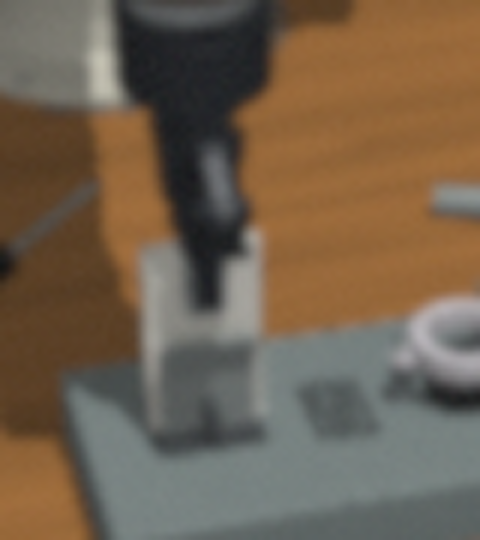

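The tag hit a hard stop at TCP z 0.1214, against 0.1213 expected for the floor, and is visible behind the fixed jaw down to its base at about (150–265, 430). I'll let go and back off upward.

```bash
python3 -m creep '[[0,0,-0.002,0,0,0,0.05],[0,0,-0.002,0,0,0,0.4],[0,0,-0.002,0,0,0,0.4],[0,0,-0.002,0,0,0,0.4],[0,0,-0.002,0,0,0,0.4],[0,0,-0.002,0,0,0,0.4]]'; python3 -m creep '[[0,0,-0.02,0,0,0,0.4],[0,0,-0.05,0,0,0,0.4],[0,0,-0.09,0,0,0,0.4],[0,0,-0.12,0,0,0,0.4],[0,0,-0.12,0,0,0,0.4]]'; python3 go.py .4045 .3225 .22 0; python3 go.py .4045 .3225 .22 38.5
```

```text
time: 8.55
ee_pos: [0.5395, -0.0775, 0.121]
tcp_rot: [-180.0, 0.0, -2.6]
wrist_force: [0.4, -0.8, -0.3]
opening: 0.0342
time: 9.05
ee_pos: [0.5408, -0.0776, 0.2458]
tcp_rot: [180.0, -0.4, -2.6]
wrist_force: [0.5, -0.5, 0.7]
opening: 0.0341
shift [-0.1547 -0.3934  0.0246] turn [ 0.0008 -0.0064 -0.0459] | t 9.05 pos [ 0.5408 -0.0776  0.2458] rot [179.96  -0.37  -2.63] F [ 0.51 -0.48  0.71] op 0.0341
shift [-0.1547 -0.3934  0.0246] turn [ 0.0029 -0.0059 -0.7179] | t 9.05 pos [ 0.5408 -0.0776  0.2458] rot [179.96  -0.37  -2.63] F [ 0.51 -0.48  0.71] op 0.0341
```

```bash
python3 -m creep '[[-0.01,-0.03,0,0,0,0,0.6],[-0.03,-0.08,0,0,0,0,0.6],[-0.05,-0.13,0,0,0,0,0.6],[-0.07,-0.18,0,0,0,0,0.6],[-0.09,-0.23,0,0,0,0,0.6],[-0.11,-0.28,0,0,0,0,0.6],[-0.13,-0.33,0,0,0,0,0.6],[-0.145,-0.37,0,0,0,0,0.6]]'; python3 -m creep '[[0,0,0,0,0,0,0.6],[0,0,0,0,0,0,0.6],[0,0,0,0,0,0,0.6]]'; python3 go.py .4045 .3225 .18 -2.65
python3 - <<'E'
from h import *
t=optics.camera("top");s=optics.camera("scene"); cv2.imwrite("pics/t5f.png",t[:,:,::-1]); cv2.imwrite("pics/s5f.png",s[:,:,::-1])
z=lambda a,k:cv2.resize(a[:,:,::-1],None,fx=k,fy=k,interpolation=cv2.INTER_CUBIC)
cv2.imwrite("pics/m5.png",np.vstack([np.hstack([z(t[160:240,255:365],3.6),z(t[220:300,140:250],3.6)]),np.hstack([z(s[170:250,270:380],3.6),z(s[120:200,350:460],3.6)])]))
E
```

```text
time: 9.85
ee_pos: [0.4155, 0.2855, 0.2408]
tcp_rot: [180.0, 0.0, -2.6]
wrist_force: [1.6, 0.2, -0.4]
opening: 0.0514
time: 10.15
ee_pos: [0.4169, 0.2832, 0.2409]
tcp_rot: [180.0, 0.0, -2.7]
wrist_force: [-0.1, -0.5, -0.8]
opening: 0.0514
shift [-0.0142 -0.0387  0.0609] turn [ 0.0005  0.0004 -0.0001] | t 10.15 pos [0.4169 0.2832 0.2409] rot [ 1.7997e+02  2.0000e-02 -2.6600e+00] F [-0.08 -0.46 -0.83] op 0.0514
```

View pics/m5.png

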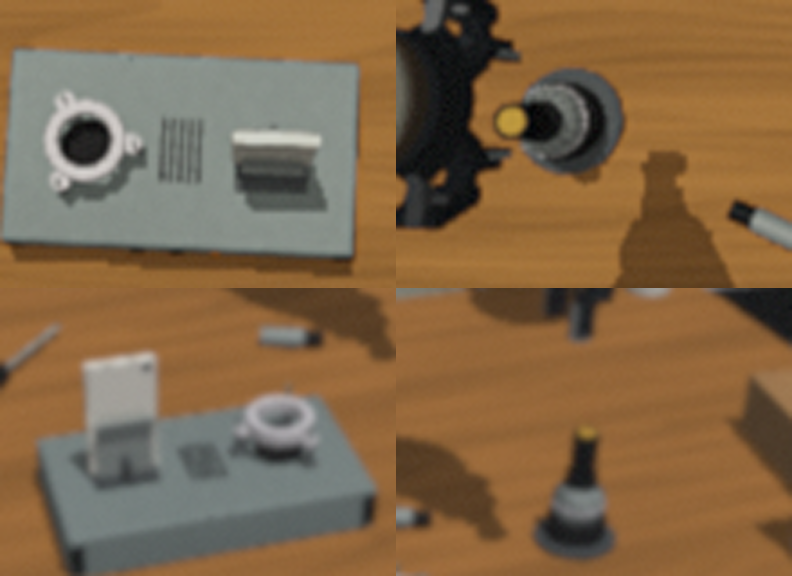

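The tag stands upright in the clip, with its top edge at about (235–320, 140) in the upper-left panel. The mic is untouched, and its neck is in line with the gripper. A quick numeric check of the tag and mic before the grasp:

Run:
```python
from edge import *
q=lambda *a:np.array(a)
R,o=fr(.5405,-.078,-2.65)
for n,p in(("top","pics/t5f.png"),("scene","pics/s5f.png")):
    for l,a,b in(("+x",q(.004,-.03,.16),q(.004,.03,.16)),("-x",q(-.004,-.03,.16),q(-.004,.03,.16)),("+y",q(.004,.03,.11),q(.004,.03,.16)),("-y",q(.004,-.03,.11),q(.004,-.03,.16))): print(l,n,edge(p,n,R@a+o,R@b+o))
t=cv2.imread("pics/t5f.png").astype(int); m=(t[...,2]>150)&(t[...,1]>110)&(t[...,0]<90)
m[:, :150]=0; m[:,190:]=0; m[:235]=0; m[:265]=m[:265]
ys,xs=np.nonzero(m[:270]); print("cap",len(xs),xs.mean(),ys.mean(),back("top",(xs.mean(),ys.mean()),.1235))
```

```text
+x top n=(0.04,-1.00) -0.95(-31.1) 1.90(2.1)
-x top n=(0.04,-1.00) -1.10(55.0) 2.25(-31.1)
+y top n=(1.00,-0.01) 0.00(20.4) -3.15(-0.2)
-y top n=(0.92,0.40) 0.60(-17.8) -1.10(8.0)
+x scene n=(0.15,0.99) -1.65(32.1) 1.20(-12.3)
-x scene n=(0.15,0.99) -0.20(32.0) 2.65(-11.8)
+y scene n=(1.00,-0.02) 0.85(-18.2) -3.20(-3.9)
-y scene n=(1.00,-0.05) 0.35(18.8)
cap 78 170.75641025641025 255.93589743589743 [0.39687591 0.32544139 0.1235    ]
```

```bash
python3 go.py .4055 .3235 .17 -2.65; python3 -m creep '[[-0.005,-0.015,0.01,0,0,0,0.6],[-0.0115,-0.03,0.03,0,0,0,0.6],[-0.0135,-0.0395,0.05,0,0,0,0.6],[-0.0135,-0.0395,0.06,0,0,0,0.6],[-0.0135,-0.0395,0.06,0,0,0,0.6],[-0.0135,-0.0395,0.06,0,0,0,0.6]]'; python3 go.py .4055 .3235 .086 -2.65
python3 - <<'E'
from h import *
t=optics.camera("top");s=optics.camera("scene")
z=lambda a,k:cv2.resize(a[:,:,::-1],None,fx=k,fy=k,interpolation=cv2.INTER_CUBIC)
cv2.imwrite("pics/m6.png",np.hstack([z(t[225:285,140:200],6.5),z(s[130:190,370:430],6.5)]))
E
```

```text
shift [-0.0137 -0.0402  0.0712] turn [ 0.0002 -0.     -0.0016] | t 10.25 pos [0.4172 0.2827 0.2412] rot [179.99  -0.    -2.74] F [-0.12  2.01 -0.58] op 0.0516
time: 10.85
ee_pos: [0.4053, 0.3235, 0.1818]
tcp_rot: [-180.0, -0.0, -2.7]
wrist_force: [-0.3, 0.4, 0.1]
opening: 0.0515
shift [ 0.0002 -0.      0.0958] turn [-0.0001 -0.0003 -0.0004] | t 10.85 pos [0.4053 0.3235 0.1818] rot [-1.7999e+02 -1.0000e-02 -2.6700e+00] F [-0.27  0.39  0.12] op 0.0515
```

View pics/m6.png

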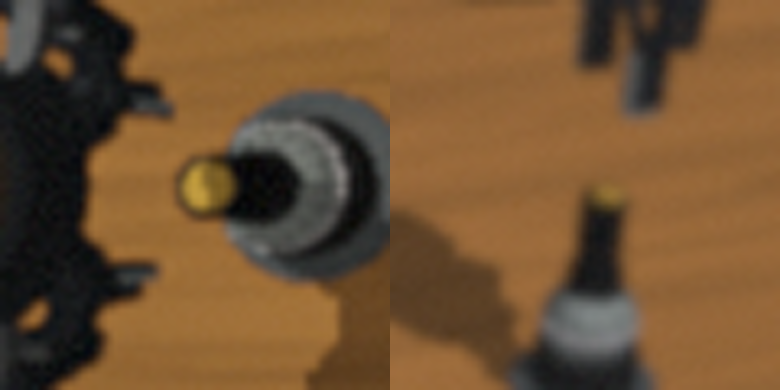

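The fingertips sit at about (155,104) and (145,272) in the top crop, centred on the cap line at 186, and the scene view agrees. I'll go down around the neck and grip.

```bash
python3 -m creep '[[0,0,0.03,0,0,0,0.6],[0,0,0.055,0,0,0,0.6],[0,0,0.075,0,0,0,0.6],[0,0,0.088,0,0,0,0.6],[0,0,0.095,0,0,0,0.6],[0,0,0.095,0,0,0,0.6],[0,0,0.095,0,0,0,0.6]]';  python3 -m creep '[[0,0,0,0,0,0,0.1],[0,0,0,0,0,0,0],[0,0,0,0,0,0,0],[0,0,0,0,0,0,0],[0,0,0,0,0,0,0]]' 70
python3 - <<'E'
from h import *
t=optics.camera("top");s=optics.camera("scene")
z=lambda a,k:cv2.resize(a[:,:,::-1],None,fx=k,fy=k,interpolation=cv2.INTER_CUBIC)
cv2.imwrite("pics/m7.png",np.hstack([z(t[225:285,140:200],6.5),z(s[130:190,370:430],6.5)]))
E
python3 go.py .4055 .3235 .086 -2.65
```

```text
time: 11.65
ee_pos: [0.4055, 0.3242, 0.0873]
tcp_rot: [-180.0, -0.1, -2.6]
wrist_force: [-0.4, -0.1, 0.6]
opening: 0.0512
time: 12.15
ee_pos: [0.4055, 0.3242, 0.0871]
tcp_rot: [-179.9, -0.1, -2.6]
wrist_force: [1.1, -0.2, 6.2]
opening: 0.0248
shift [-0.      0.0007  0.0011] turn [-0.001  -0.0013  0.0003] | t 12.25 pos [0.4056 0.3242 0.0872] rot [-1.7994e+02 -8.0000e-02 -2.6400e+00] F [ 0.89 -1.06  6.58] op 0.0244
```

View pics/m7.png

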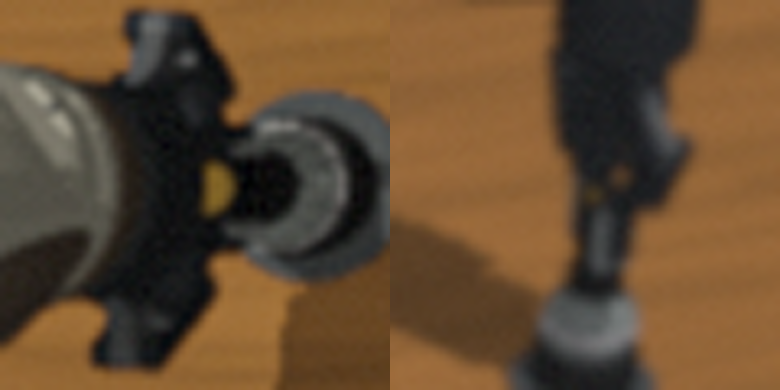

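Gripped: opening 24.4 mm on the 26 mm neck, and the pads are on the grip part in both views. I'll lift and carry it over.

```bash
python3 -m creep '[[0,0,-0.01,0,0,0,0],[0,0,-0.03,0,0,0,0],[0,0,-0.06,0,0,0,0],[0,0,-0.09,0,0,0,0],[0,0,-0.12,0,0,0,0],[0,0,-0.135,0,0,0,0],[0,0,-0.135,0,0,0,0]]'; python3 go.py .5485 .062 .215 -2.65
```

```text
time: 12.95
ee_pos: [0.4055, 0.3243, 0.2237]
tcp_rot: [-179.9, -0.1, -2.6]
wrist_force: [0.7, -0.2, -1.6]
opening: 0.0242
shift [0.1548 0.2555 0.0085] turn [-0.0022 -0.0023  0.0003] | t 12.95 pos [0.4055 0.3243 0.2237] rot [-1.7988e+02 -1.3000e-01 -2.6300e+00] F [ 0.67 -0.16 -1.64] op 0.0242
```

```bash
python3 -m creep '[[0.02,0.033,0,0,0,0,0],[0.045,0.075,0,0,0,0,0],[0.07,0.117,0,0,0,0,0],[0.095,0.158,0,0,0,0,0],[0.12,0.2,0,0,0,0,0],[0.14,0.232,0,0,0,0,0],[0.152,0.25,0,0,0,0,0],[0.155,0.2555,0,0,0,0,0]]'; python3 -m creep '[[0,0,0.01,0,0,0,0],[0,0,0.02,0,0,0,0],[0,0,0.025,0,0,0,0],[0,0,0.025,0,0,0,0],[0,0,0.025,0,0,0,0]]'; python3 go.py .5485 .062 .1395 -2.65;  python3 - <<'E'
from h import *
t=optics.camera("top");s=optics.camera("scene"); cv2.imwrite("pics/t8f.png",t[:,:,::-1]); cv2.imwrite("pics/s8f.png",s[:,:,::-1])
z=lambda a,k:cv2.resize(a[:,:,::-1],None,fx=k,fy=k,interpolation=cv2.INTER_CUBIC)
cv2.imwrite("pics/m8.png",np.hstack([z(t[160:240,240:320],4.9),z(s[150:230,310:390],4.9)]))
E
```

```text
time: 13.75
ee_pos: [0.5485, 0.0594, 0.2195]
tcp_rot: [180.0, 0.1, -2.8]
wrist_force: [-0.3, 0.4, -2.7]
opening: 0.0244
time: 14.25
ee_pos: [0.5478, 0.0622, 0.1963]
tcp_rot: [-180.0, 0.0, -2.6]
wrist_force: [-1.0, -0.3, -2.4]
opening: 0.0249
shift [0.0007 0.0002 0.0568] turn [-0.      0.0001  0.0013] | t 14.25 pos [0.5478 0.0622 0.1963] rot [-180.      0.     -2.57] F [-1.02 -0.34 -2.42] op 0.0249
```

View pics/m8.png

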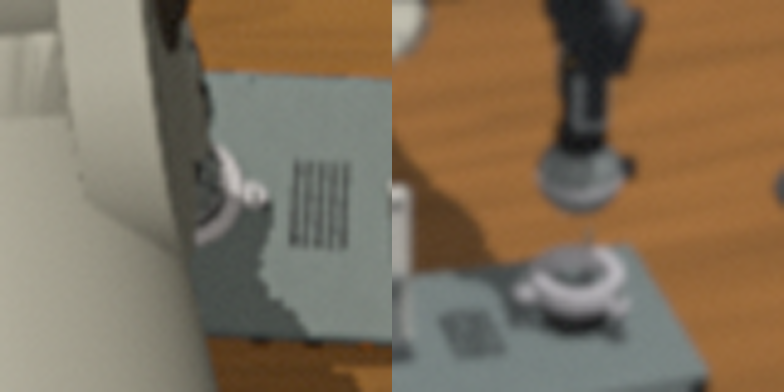

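In the scene panel the ball is centred at about (580,171), above the ring centred at about (577,270). Comparing with the projections:

Run:
```python
from h import *
f=lambda X:((proj("scene",X)-[310,150]+.5)*4.9-.5+[392,0]).round(1)
print(f([.5478,.0622,.1545]),f([.5485,.062,.083]),f([.5485,.072,.083]))
im=cv2.imread("pics/s8f.png")[175:225,330:370]; 
from ov import *
a=cv2.resize(im,None,fx=12,fy=12,interpolation=cv2.INTER_CUBIC)
for dx,dy,col in((0,0,(0,0,255)),):
    for r,z in((.03,.083),(.021,.083)):
        u=(proj("scene",circ(r,z)+[.5485,.062,0])-[330,175]+.5)*12-.5; cv2.polylines(a,[u.astype(int)],0,col,1)
    c=proj("scene",[.5478,.0622,.1545])[0]; c=(c-[330,175]+.5)*12-.5; cv2.circle(a,tuple(c.astype(int)),int(.026*398/1.31*12),col,1)
cv2.imwrite("pics/c8.png",a)
```

```text
[[577.1 170.3]] [[573.8 265.7]] [[588.4 262.9]]
```

View pics/c8.png

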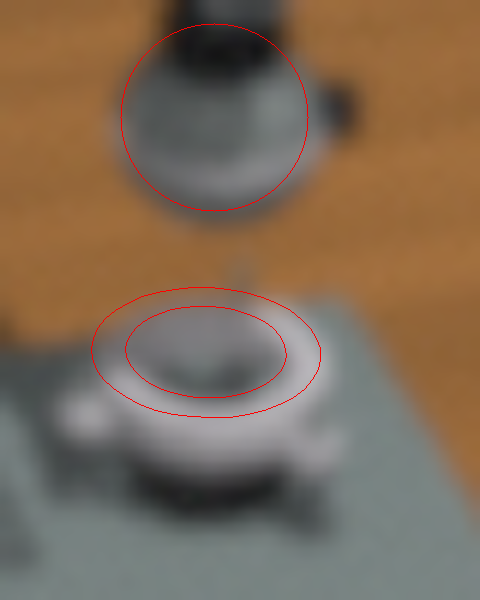

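The ball and ring both sit about +5 px to the right and +5 px or a bit more down from the prediction at 12×, so they are aligned to within about 1–2 mm. I'll lower it.

```bash
python3 -m creep '[[0,0,0.015,0,0,0,0],[0,0,0.03,0,0,0,0],[0,0,0.042,0,0,0,0],[0,0,0.048,0,0,0,0],[0,0,0.048,0,0,0,0]]'; python3 -m creep '[[0,0,0.002,0,0,0,0],[0,0,0.004,0,0,0,0],[0,0,0.004,0,0,0,0]]'; python3 -m creep '[[0,0,0.002,0,0,0,0],[0,0,0.004,0,0,0,0],[0,0,0.004,0,0,0,0]]';python3 -m creep '[[0,0,0.002,0,0,0,0],[0,0,0.004,0,0,0,0],[0,0,0.004,0,0,0,0]]'
```

```text
time: 14.85
ee_pos: [0.5478, 0.0615, 0.1476]
tcp_rot: [180.0, 0.1, -2.6]
wrist_force: [0.8, 0.6, -2.4]
opening: 0.0246
time: 15.15
ee_pos: [0.5483, 0.0615, 0.1445]
tcp_rot: [-180.0, -0.0, -2.6]
wrist_force: [0.4, 0.0, -2.0]
opening: 0.0243
time: 15.45
ee_pos: [0.5488, 0.0617, 0.141]
tcp_rot: [-180.0, -0.1, -2.6]
wrist_force: [1.6, 0.9, 3.4]
opening: 0.0242
time: 15.75
ee_pos: [0.5488, 0.0616, 0.1367]
tcp_rot: [-180.0, -0.1, -2.6]
wrist_force: [2.7, 0.1, 5.4]
opening: 0.0246
```

```bash
for i in 1; do python3 -m creep '[[0,0,0.002,0,0,0,0],[0,0,0.004,0,0,0,0],[0,0,0.006,0,0,0,0],[0,0,0.006,0,0,0,0]]'; done; python3 -m creep '[[0,0,0.001,0,0,0,0],[0,0,0.002,0,0,0,0],[0,0,0.002,0,0,0,0]]'; python3 -m creep '[[0,0,0.001,0,0,0,0],[0,0,0.002,0,0,0,0],[0,0,0.002,0,0,0,0]]'
```

```text
time: 16.15
ee_pos: [0.5489, 0.0617, 0.131]
tcp_rot: [-180.0, -0.1, -2.6]
wrist_force: [2.6, 1.2, 8.1]
opening: 0.0244
time: 16.45
ee_pos: [0.5489, 0.0617, 0.1293]
tcp_rot: [-180.0, -0.1, -2.6]
wrist_force: [2.2, 0.5, 9.0]
opening: 0.0248
time: 16.75
ee_pos: [0.5491, 0.0617, 0.1275]
tcp_rot: [-180.0, -0.2, -2.6]
wrist_force: [2.4, 1.0, 9.3]
opening: 0.0245
```

```bash
python3 -m creep '[[0,0,0.001,0,0,0,0],[0,0,0.001,0,0,0,0]]'; python3 -m creep '[[0,0,0.001,0,0,0,0],[0,0,0.001,0,0,0,0]]'; python3 -m creep '[[0,0,0.001,0,0,0,0],[0,0,0.001,0,0,0,0]]';python3 -m creep '[[0,0,0.001,0,0,0,0],[0,0,0.001,0,0,0,0]]'
```

```text
time: 16.95
ee_pos: [0.5493, 0.0617, 0.1267]
tcp_rot: [-180.0, -0.2, -2.6]
wrist_force: [2.9, 1.2, 10.3]
opening: 0.0244
time: 17.15
ee_pos: [0.5495, 0.0618, 0.1262]
tcp_rot: [-179.9, -0.2, -2.6]
wrist_force: [3.8, 1.3, 11.8]
opening: 0.0243
time: 17.35
ee_pos: [0.5497, 0.0619, 0.1259]
tcp_rot: [-179.9, -0.3, -2.6]
wrist_force: [2.6, 1.4, 16.3]
opening: 0.0244
time: 17.55
ee_pos: [0.5498, 0.0619, 0.1257]
tcp_rot: [-179.9, -0.3, -2.6]
wrist_force: [0.7, 1.3, 22.3]
opening: 0.0241
```

The ring is on its stop: z stalls at 0.1257 (0.1255 predicted) while the force climbs to 22 N, well above the spring's 12.5 N. I'll hold and take a look.

```bash
python3 -m creep '[[0,0,0,0,0,0,0],[0,0,0,0,0,0,0],[0,0,0,0,0,0,0],[0,0,0,0,0,0,0],[0,0,0,0,0,0,0],[0,0,0,0,0,0,0]]'
python3 - <<'E'
from h import *
t=optics.camera("top");s=optics.camera("scene")
z=lambda a,k:cv2.resize(a[:,:,::-1],None,fx=k,fy=k,interpolation=cv2.INTER_CUBIC)
cv2.imwrite("pics/m9.png",np.hstack([z(s[150:250,270:390],6)]))
cv2.imwrite("pics/t9.png",t[:,:,::-1])
E
python3 go.py .5485 .062 .1257 -2.65
```

```text
time: 18.15
ee_pos: [0.5498, 0.0619, 0.1257]
tcp_rot: [-179.9, -0.3, -2.6]
wrist_force: [1.0, 0.9, 21.5]
opening: 0.0242
shift [-0.0013 -0.0001  0.    ] turn [-0.0013 -0.0061  0.0004] | t 18.25 pos [0.5498 0.0619 0.1257] rot [-179.92   -0.35   -2.63] F [ 0.37  1.11 22.03] op 0.0246
```

View pics/m9.png

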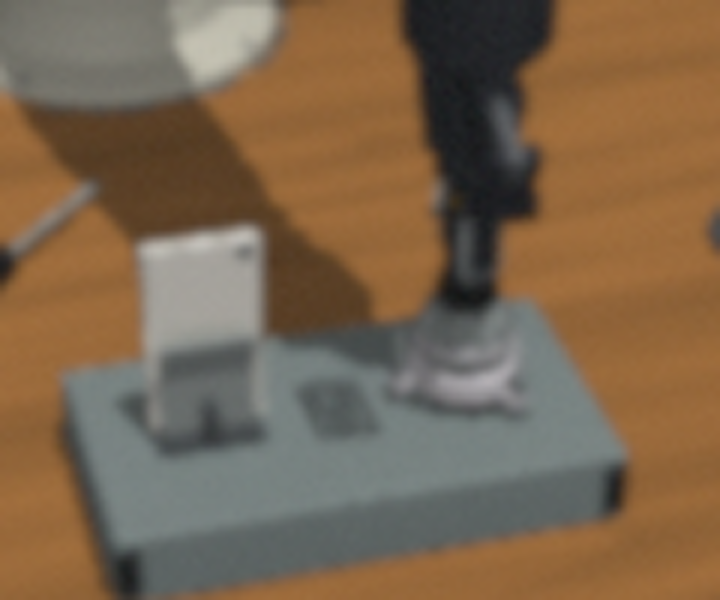

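View pics/t9.png

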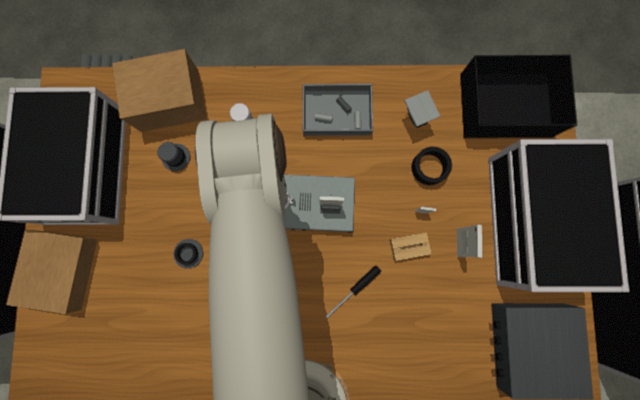

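The ring is down against the housing at about (460,385) in the scene crop, with the ball seated and the neck upright. The tag stands in the clip at (205,320). In the top view the drum is unmoved at (173,155). I'm handing it in.

Run:
```python
from workcell import bot
print(bot.job_done()); o=bot.get_obs(); print(o["time"],o["ee_pos"],o["wrist_force"],o["opening"])
```

```text
the job is handed in; nothing more can be done
None
the job is handed in; nothing more can be done
```

The tag is in the tester's clip and let go, and the microphone head is being held pressed down in the ring cradle. I handed the job in at about 18 s of the 61 s allowed; it gives no verdict, so the checks below are my own.

- **Tag:** I took the middle-sized tag from its block and pushed it straight down into the clip. It stopped hard at TCP z 0.1214 m (0.1213 expected for the clip floor), with force rising to 17 N. The pictures after letting go show it standing upright in the clip with the gripper clear of it. I could not read the jaw angle directly. On the way in I never saw the full 10 N wedging force, only 2–3 N sideways from the jaw.
- **Microphone head:** it is seated ball-down in the ring, neck within about 0.5° of upright judging by the tool's tilt, and gripped at 70 N. The ring reached its stop: z stalled at 0.1257 m (0.1255 expected). The wrist force held at about 22 N, against 12.5 N for the fully compressed spring.
- **Drum head:** in the last top picture it shows no visible movement.

**Disagreements:** the two cameras differed by about 1 px. The top camera read x about 1.6 mm lower than the arm did, so I added that to the mic and cradle x targets. The final TCP is 1.3 mm off the cradle centre I estimated, inside the 6 mm allowed.

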